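Click the tie bar tray's dividers into their detents

ROBOT

A 6-joint arm with a two-finger parallel gripper is mounted at the origin on the work surface. World frame = base frame: x ahead of the robot, y to its left, z up, the work surface at z = 0. Lengths are in m, angles in rad, forces in N, time in s.
With the tool pointing down it reaches from about 0.3 to 0.85 m from the base axis. Payload 5.4 kg.
Tool frame: the origin (TCP) lies at the very end of the fingers, on their centre line; the grasp point (between the pads) lies bot.grip_depth behind it (bot.grip_depth is the distance from the TCP to the grasp point, in m); z points along the fingers, y is the direction in which the jaws open and shut (so a half turn about z gives the same grasp; the last joint's range is limited). The gripper opens to 85 mm and grips with 20 to 120 N. Pads are 22 mm wide; open, the fingers measure 114 mm over their backs; the gripper's body (76 mm by 85 mm) begins 54 mm behind the grasp point. The pads swing forward as they close: fully open they stand 13 mm farther back than shut.
Start: joints at [1.077, 0.158, 1.597, -0, 1.386, -0.21], TCP at [0.161, 0.552, 0.231] pointing down, gripper open.
Joint ranges: [-2.91, 2.91], [-0.94, 2.29], [0.18, 2.7], [-1.29, 4.43], [0.17, 2.64], [-3, 3]. Speed limits (rad/s): [2.57, 2.57, 3.14, 3.14, 3.14, 3.14].

INTERFACE

Orientations are given as [roll, pitch, yaw] about the fixed x, y, z axes, in that order (R = Rz(yaw) Ry(pitch) Rx(roll)).
In Python, from plant import status, optics, order, bot gives the robot as it stands.
- The arm moves only by the tool apply_moves, never from a script. Its argument "series" is one flat list of numbers, 5 for each row, row after row: the closure, from -1 (fully open) to 1 (shut), then the shift along the world's x, y, z in units of 0.1 m (1.0 is 0.1 m), then the turn about the world's z in units of 180 degrees (1.0 is 180 degrees). A call has 1 to 8 rows; each row shifts and turns the commanded pose from where the row before left it; what a row does not reach is not made up. A row lasts 1/8 s, in which the tool goes at most 62.5 mm and 10.7 degrees, less where a joint would pass 70% of its speed; a pose out of reach is approached as far as the arm can. A call with a number of a shift or a turn outside -1 to 1 is refused whole. A call with a gripper value outside its range is refused whole. The fingers move at their own pace and stop on an object; "squeeze" is the grip in N (left out, the last holds). Time passes only in rows, so rows that do not move let the fingers close. It gives the time, the measured TCP pose, the force and the opening at its end, in the units of the state.
- status.get_state(): the state, without advancing time (a new reading comes with each control period).
- optics.capture(name): name is "scene" or "top"; returns a dict with "image" (420x560x3 uint8, blue, green, red), "z_map" (420x560 float32, m along the optical axis (not along the pixel's ray), 0 where there is no reading), "fx", "fy", "cx", "cy" (pixels), "k1" (the pictures are not rectified: a ray, as slopes to the right and down, at radius r is drawn at 1 + k1 r^2 times it, then the intrinsics apply), "extrinsics" (4x4, takes a point from camera to world coordinates). Camera axes: x right, y down, z forward; pixel columns grow to the right and rows downward; lengths in m; the calibration is good to about 2 mm. A picture is of the moment at which its call begins.
- order.close_job(): hands the job in, once; it reports no verdict.
The state is a dict: "t": time; "qpos": joint angles; "dq": joint speeds; "joint_efforts": joint torques, N m; "position": TCP position; "tool_rot": TCP orientation; "force": force on the tool from outside, world axes, zero at the start; "wrist_torque": the same for the moment, N m; "gripper_width": finger opening in m.
Only numpy, scipy, OpenCV 4.12 (cv2) and the standard library are available. Lean on these libraries where they do the work, as an engineer would, in place of code of your own. Each camera call takes 0.05 s, during which the arm holds its last target.

TASK

Close up the middle bay of the tie bar tray: push the left and the right sliding dividers inwards along the back rail, one after the other in either order, each until you feel it click into the groove of its clip, and leave both seated there, not pushed on past the clip. Only push them with the fingertips or the outside of the fingers: do not pinch them, do not disturb the tie bars or anything else on the ledge, and take the hand away at the end.

Things in the scene. Friction and masses are not known exactly. Their poses are not given: they have to be found in the camera images.
- tie_tray: black acrylic tie bar tray fixed to the ledge, 130 mm (its x) by 360 mm (its y), floor 5 mm thick, walls 18 mm high and 5 mm thick; origin at the centre of its underside, on the ledge; its +y is to the robot's left, its +x away from the robot (turned up to 0.25 rad). A steel rail 12 mm square runs along its y, 85 mm behind the origin (+x), rail top 30 mm above the ledge. The tray stays where it is; the two dividers slide on the rail.
- left_divider (a joint): travel of the left divider along the rail in m: 0 = outermost, 145 mm from the tray's origin on the +y side; it grows as the divider moves inwards (tray -y), at most 0.115. About 0.5 N of rail friction; it stays where it is left.
- left_push (a point): middle of the outer face (+y side) of the left divider, 45 mm above the ledge. The divider is an upright aluminium panel across the tray, 110 mm wide (tray x), 10 mm thick (tray y), from 8 to 70 mm above the ledge, carried by an arm and a shoe on the back rail. Axes as the tray's; push it towards tray -y.
- left_foot (a point): sprung plunger under the left divider's shoe, in the panel's middle plane, 85 mm behind the tray's centre line, 38 mm above the ledge. Moving inwards it meets the clip's first ridge about 13 mm before the groove (push rises to 3 to 6 N; let go there, the divider slides back out), passes its crest 5 mm before the groove, then the divider jumps ahead by itself and the push drops to nothing.
- left_seat (a point): bottom of the groove of the left detent clip: black, 36 mm long, on the rail, two cross ridges, 53 to 77 mm from the tray's origin on the +y side; differs each time. The divider is home when its foot is level with this point along the tray's y. Axes as the tray's. The second, steeper ridge (crest 6 mm further in, 5 to 9 N to pass) keeps it there.
- right_divider (a joint): travel of the right divider along the rail in m: 0 = outermost, 145 mm from the tray's origin on the -y side; it grows as the divider moves inwards (tray +y), at most 0.115. About 0.5 N of rail friction; it stays where it is left.
- right_push (a point): middle of the outer face (-y side) of the right divider, 45 mm above the ledge. The divider is an upright aluminium panel across the tray, 110 mm wide (tray x), 10 mm thick (tray y), from 8 to 70 mm above the ledge, carried by an arm and a shoe on the back rail. Axes as the tray's; push it towards tray +y.
- right_foot (a point): sprung plunger under the right divider's shoe, in the panel's middle plane, 85 mm behind the tray's centre line, 38 mm above the ledge. Moving inwards it meets the clip's first ridge about 13 mm before the groove (push rises to 3 to 6 N; let go there, the divider slides back out), passes its crest 5 mm before the groove, then the divider jumps ahead by itself and the push drops to nothing.
- right_seat (a point): bottom of the groove of the right detent clip: black, 36 mm long, on the rail, two cross ridges, 53 to 77 mm from the tray's origin on the -y side; differs each time. The divider is home when its foot is level with this point along the tray's y. Axes as the tray's. The second, steeper ridge (crest 6 mm further in, 5 to 9 N to pass) keeps it there.
- tie_bar0: loose steel tie bar, 58 x 7 x 5 mm, lying along the tray's x on its floor in the middle bay; origin at the centre of its underside. Leave it alone.
- tie_bar1: loose brass tie bar, 58 x 7 x 5 mm, lying along the tray's x on its floor in the middle bay; origin at the centre of its underside. Leave it alone.
- tie_bar2: loose dark steel tie bar, 58 x 7 x 5 mm, lying along the tray's x on its floor in the middle bay; origin at the centre of its underside. Leave it alone.
- cufflink_box: loose chrome cufflink box with a clip on its front, 60 x 85 x 30 mm, on the ledge in front of the tray; origin at the centre of its underside. Leave it alone.
- collar_case: loose grey plastic collar stay case, 45 x 95 x 16 mm, on the ledge in front of the tray; origin at the centre of its underside. Leave it alone.
- ring_dome: loose glass dome on a round wooden foot of 110 mm diameter over a ring dish, 128 mm high, behind the tray; origin at the centre of its underside. Leave it alone.
- watch_stand: loose wooden watch stand, 122 mm high, foot 72 mm across, with a cross roll 100 mm long, left of the tray; origin at the centre of its underside. Leave it alone.
- shoe_brush: loose shoe brush lying on the ledge, left of the tray; origin at the centre of its underside. Leave it alone.
- cologne: loose amber glass jar, 52 mm across, 110 mm high, behind the tray; origin at the centre of its underside. Leave it alone.
- valet_tray: fixed wooden valet tray, 200 x 150 x 35 mm, right of the tie bar tray; origin at the centre of its underside.

How it is judged:
At the end, for the whole second after the job is handed in: both dividers at rest with their foot within 2.5 mm of the bottom of their clip's groove along the rail; tie bars and all loose things within 10 mm of where they started (y of left_foot in the frame of left_seat between -0.0025 and 0.0025 m and velocity of joint left_divider between -0.005 and 0.005 m/s and y of right_foot in the frame of right_seat between -0.0025 and 0.0025 m and velocity of joint right_divider between -0.005 and 0.005 m/s and distance of each of tie_bar0, tie_bar1, tie_bar2, cufflink_box, collar_case, ring_dome, watch_stand, shoe_brush, cologne from where it was at the start of the episode below 0.01 m); the robot touches nothing.
It fails at once if the left divider is pushed on past its clip (y of left_foot in the frame of left_seat below -0.009 m).
It fails at once if the right divider is pushed on past its clip (y of right_foot in the frame of right_seat above 0.009 m).
It fails at once if the left divider is pinched between the fingers (contact force between the fingers and left_divider_c0 above 0.5 N and contact force between the fingers and left_divider_c1 above 0.5 N).
It fails at once if the right divider is pinched between the fingers (contact force between the fingers and right_divider_c0 above 0.5 N and contact force between the fingers and right_divider_c1 above 0.5 N).
It fails at once if a tie bar or another loose thing is moved or lifted (more than 10 mm) (distance of any of tie_bar0, tie_bar1, tie_bar2, cufflink_box, collar_case, ring_dome, watch_stand, shoe_brush, cologne from where it was at the start of the episode above 0.01 m).
It also fails if it takes over 72 s, if anything falls off the work surface, if the arm or the gripper's body presses on something with over 40 N, if the wrist force passes 120 N, or if a joint passes its speed limit or range.

## Working session

There is one attempt and no reset: what is moved stays moved. The work goes in short steps, Python scripts to look and compute and a tool call to move; the robot and the scene stay as the last step left them, time stands still between calls to the robot, and variables do not carry over. Pictures are saved under pics/ and viewed, and the job is handed in when it is done.

Besides the shell and the picture viewer there is one more tool, called after "Call:" as name(argument=value, ...) on one line, values as JSON. apply_moves: Moves the arm, as the interface text tells. Its arguments: {"type":"object","properties":{"series":{"type":"array"},"squeeze":{"type":"number"}},"required":["series"]}

```bash
ls; mkdir -p pics
python3 - <<'E'
from plant import status, optics, order, bot
import cv2,numpy as np,pickle
print(status.get_state(), bot.grip_depth)
for n in("scene","top"):
    c=optics.capture(n); cv2.imwrite(f"pics/{n}0.png",c["image"]); pickle.dump(c,open(f"pics/{n}0.pkl","wb"))
    print(n,{k:c[k] for k in("fx","fy","cx","cy","k1","extrinsics")})
E
```

```text
pics
{'t': 0.0, 'qpos': array([ 1.07691451e+00,  1.59065096e-01,  1.59826428e+00, -4.71934614e-05,
        1.38618609e+00, -2.10075039e-01]), 'dq': array([ 9.61201627e-04, -6.75575675e-04, -2.73684097e-04,  1.13574479e-03,
       -6.00131635e-05, -1.70302926e-03]), 'joint_efforts': array([ 1.14319479e-03, -3.95993793e+01, -3.31434381e+01, -2.68923316e-05,
        8.21258262e-03,  1.32095585e-05]), 'position': array([0.16073025, 0.55144005, 0.23029183]), 'tool_rot': array([-3.13970244e+00, -3.55614942e-04,  2.85779425e+00]), 'force': array([ 0.89425561, -0.22565402, -0.31909598]), 'wrist_torque': array([0.06748178, 0.02818369, 0.02283004]), 'gripper_width': 0.0853112074607892} 0.0187
scene {'fx': 422.3464797128989, 'fy': 422.3464797128989, 'cx': 282.99628627027573, 'cy': 210.43000007427923, 'k1': -0.10187332763464375, 'extrinsics': array([[-0.07921038,  0.54968418, -0.83160869,  1.65873232],
       [ 0.99668972,  0.05899499, -0.05593924,  0.04394143],
       [ 0.01831183, -0.8332868 , -0.55253759,  0.7732189 ],
       [ 0.        ,  0.        ,  0.        ,  1.        ]])}
top {'fx': 483.06131119666315, 'fy': 483.06131119666315, 'cx': 278.007264779946, 'cy': 211.57252517698186, 'k1': 0.04227674842131791, 'extrinsics': array([[-0.01133539, -0.98756463,  0.15680439,  0.40257322],
       [-0.99985894,  0.0092506 , -0.01401891, -0.01279834],
       [ 0.01239404, -0.15694118, -0.98753018,  1.18336457],
       [ 0.        ,  0.        ,  0.        ,  1.        ]])}
```

View pics/scene0.png

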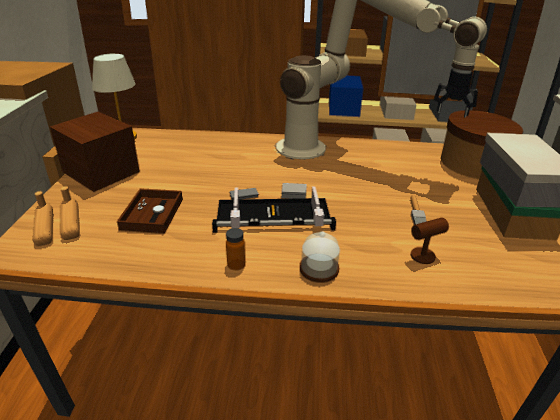

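View pics/top0.png

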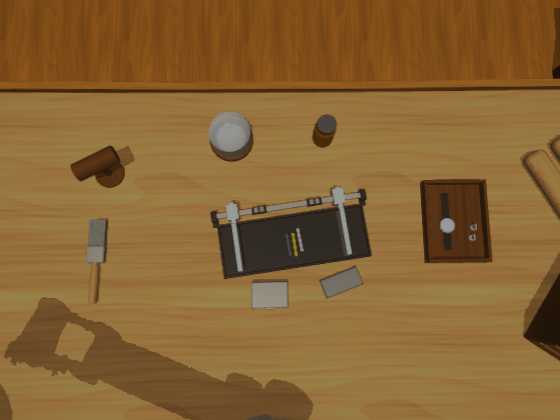

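Run:
```python
import cv2
a=cv2.imread("pics/top0.png")[175:290,200:380]; cv2.imwrite("pics/top0z.png",cv2.resize(a,None,fx=4.4,fy=4.4,interpolation=cv2.INTER_CUBIC))
a=cv2.imread("pics/scene0.png")[175:290,200:350]; cv2.imwrite("pics/scene0z.png",cv2.resize(a,None,fx=5,fy=5,interpolation=cv2.INTER_CUBIC))
```

```text
(no output)
```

View pics/top0z.png

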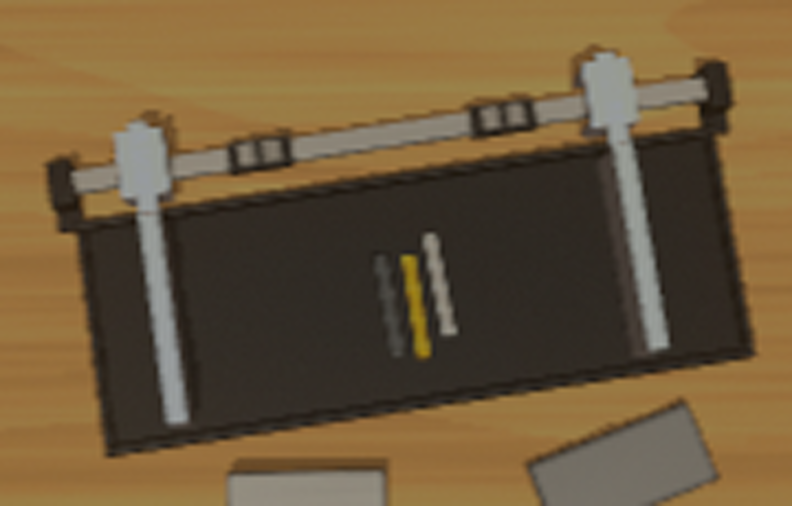

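View pics/scene0z.png

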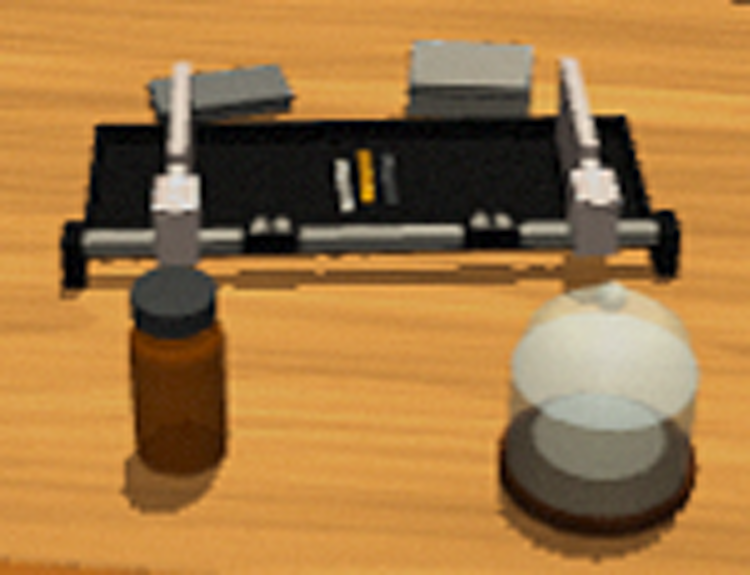

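```bash
cat > h.py <<'E'
import numpy as np,cv2,pickle
def load(n): return pickle.load(open(n,"rb"))
def KD(c): return np.array([[c["fx"],0,c["cx"]],[0,c["fy"],c["cy"]],[0,0,1]]),np.array([c["k1"],0,0,0,0.])
def ray(c,uv,z):
    K,D=KD(c); p=cv2.undistortPoints(np.array(uv,float).reshape(-1,1,2),K,D).reshape(-1,2)
    E=c["extrinsics"]; d=np.c_[p,np.ones(len(p))]@E[:3,:3].T; o=E[:3,3]
    return o+d*((z-o[2])/d[:,2])[:,None]
def proj(c,P):
    K,D=KD(c); W=np.linalg.inv(c["extrinsics"]); 
    return cv2.projectPoints(np.array(P,float).reshape(-1,1,3),cv2.Rodrigues(W[:3,:3])[0],W[:3,3],K,D)[0].reshape(-1,2)
E
python3 - <<'E'
from h import *
c=load("pics/top0.pkl")
z=lambda L:[(200+(a+.5)/4.4-.5,175+(b+.5)/4.4-.5) for a,b in L]
P=ray(c,z([(78,228),(718,135),(753,354),(110,456)]),.018); print("corners",P.round(4))
print(np.linalg.norm(P-np.roll(P,-1,0),axis=1))
ctr=P.mean(0); d=(P[0]+P[3]-P[1]-P[2])[:2]; yaw=np.arctan2(-d[0],d[1]); print("ctr",ctr,yaw)
R=np.array([[np.cos(yaw),-np.sin(yaw)],[np.sin(yaw),np.cos(yaw)]])
tr=lambda Q:((Q[:,:2]-ctr[:2])@R).round(4)
print("clips edges z34",tr(ray(c,z([(230,157),(261,152),(291,148),(470,122),(503,117),(537,112)]),.034)))
print("panel top ends z70", tr(ray(c,z([(148,215),(176,422),(620,140),(655,348)]),.07)))
print("rail z30",tr(ray(c,z([(95,180),(400,137),(690,92)]),.03)))
print("bars",tr(ray(c,z([(381,257),(398,355),(430,236),(449,332)]),.01)))
s=load("pics/scene0.pkl")
z2=lambda L:[(200+(a+.5)/5-.5,175+(b+.5)/5-.5) for a,b in L]
print("scene clips z34: R edges,groove ; L",tr(ray(s,z2([(247,230),(270,228),(298,230),(464,225),(491,223),(519,225)]),.035)))
for n,l in (("dome",[(231,137)]),("cologne",[(326,127)]),("box",[(270,295)]),("case",[(342,282)])): print(n,ray(c,l,.03))
E
```

```text
corners [[ 0.5525  0.1182  0.018 ]
 [ 0.6012 -0.2373  0.018 ]
 [ 0.4794 -0.2516  0.018 ]
 [ 0.4279  0.0998  0.018 ]]
[0.3588221  0.12268123 0.35517458 0.12600567]
ctr [ 0.51524933 -0.06772166  0.018     ] 0.14092911086612878
clips edges z34 [[ 0.0871  0.0902]
 [ 0.0873  0.073 ]
 [ 0.087   0.0564]
 [ 0.0866 -0.043 ]
 [ 0.0866 -0.0614]
 [ 0.0866 -0.0803]]
panel top ends z70 [[ 0.0569  0.1367]
 [-0.0527  0.1372]
 [ 0.0591 -0.1168]
 [-0.0525 -0.1159]]
rail z30 [[ 0.0861  0.1651]
 [ 0.0848 -0.0039]
 [ 0.0857 -0.1664]]
bars [[ 0.0228  0.0158]
 [-0.0322  0.0149]
 [ 0.0303 -0.013 ]
 [-0.0239 -0.0149]]
scene clips z34: R edges,groove ; L [[ 0.0897 -0.075 ]
 [ 0.0881 -0.061 ]
 [ 0.0908 -0.044 ]
 [ 0.089   0.0577]
 [ 0.0875  0.0745]
 [ 0.0902  0.0915]]
dome [[0.77343669 0.08491493 0.03      ]]
cologne [[ 0.79744556 -0.15088825  0.03      ]]
box [[ 0.38740064 -0.00810509  0.03      ]]
case [[ 0.41578973 -0.17848611  0.03      ]]
```

Call:
apply_moves(series=[1,0.41,-0.55,0,0.017,1,0.41,-0.55,0,0.017,1,0.41,-0.55,0,0.017,1,0.41,-0.55,0,0.017,1,0.41,-0.55,0,0.017,1,0.41,-0.55,0,0.017,1,0.41,-0.55,0,0.017,1,0.41,-0.55,0,0.017], squeeze=20)

```text
t: 1.1
position: [0.4605, 0.1493, 0.2311]
tool_rot: [3.141, -0.0, -2.997]
force: [-0.1, 1.1, 0.3]
gripper_width: -0.0
```

Call:
apply_moves(series=[1,0,0,0,0,1,0,0,0,0])

```text
t: 1.35
position: [0.4593, 0.1514, 0.2308]
tool_rot: [3.141, -0.001, -2.999]
force: [0.1, 0.2, 0.2]
gripper_width: -0.0001
```

Call:
apply_moves(series=[1,0.3,-0.36,0,0,1,0,0,-0.5,0,1,0,0,-0.5,0,1,0,0,-0.4,0,1,0,0,0,0])

```text
t: 1.98
position: [0.4859, 0.1167, 0.0882]
tool_rot: [3.14, -0.008, -2.996]
force: [-0.4, 1.1, 0.6]
gripper_width: 0.0001
```

```bash
cat > snap.py <<'E'
import sys,cv2,pickle
from plant import optics
t=sys.argv[1]
o=[]
for n,(x0,y0,x1,y1) in (("top",(190,110,390,310)),("scene",(180,120,370,310))):
    c=optics.capture(n); pickle.dump(c,open(f"pics/{n}{t}.pkl","wb"))
    o.append(cv2.resize(c["image"][y0:y1,x0:x1],(400,400),interpolation=cv2.INTER_CUBIC))
cv2.imwrite(f"pics/s{t}.png",cv2.hconcat(o))
E
python3 snap.py 1
```

```text
(no output)
```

View pics/s1.png

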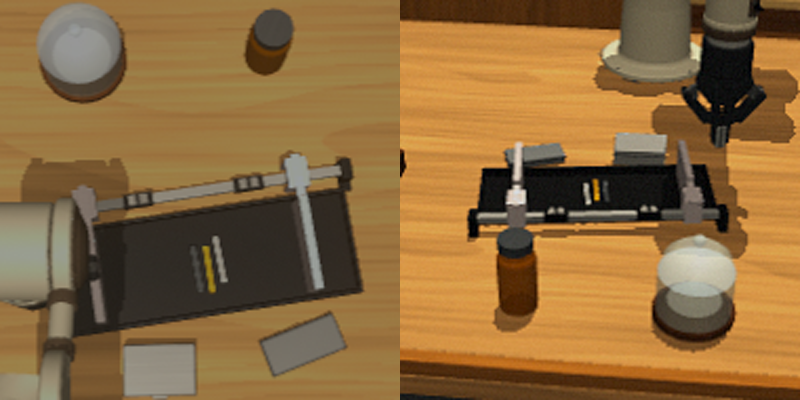

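Call:
apply_moves(series=[1,0.03,0,-0.25,0,1,0,0,-0.23,0,1,0.014,-0.1,0,0,1,0.014,-0.1,0,0,1,0,0,0,0,1,0,0,0,0])

```text
t: 2.82
position: [0.4963, 0.0949, 0.0442]
tool_rot: [-3.141, 0.002, -2.999]
force: [0.1, -0.2, -0.4]
gripper_width: 0.0002
```

```bash
cat > st.py <<'E'
from plant import status
import numpy as np
s=status.get_state();p=s["position"];a=.142
c=np.array([.5152,-.0677]);d=p[:2]-c;f=s["force"]
print(s["t"],"tray x %.4f y %.4f z %.4f"%(d@[np.cos(a),np.sin(a)],d@[-np.sin(a),np.cos(a)],p[2]),"F tray y %.2f"%(f[:2]@[-np.sin(a),np.cos(a)]),f.round(2))
E
python3 st.py; python3 snap.py 2
```

```text
2.825 tray x 0.0044 y 0.1637 z 0.0442 F tray y -0.18 [ 0.09 -0.17 -0.39]
```

View pics/s2.png

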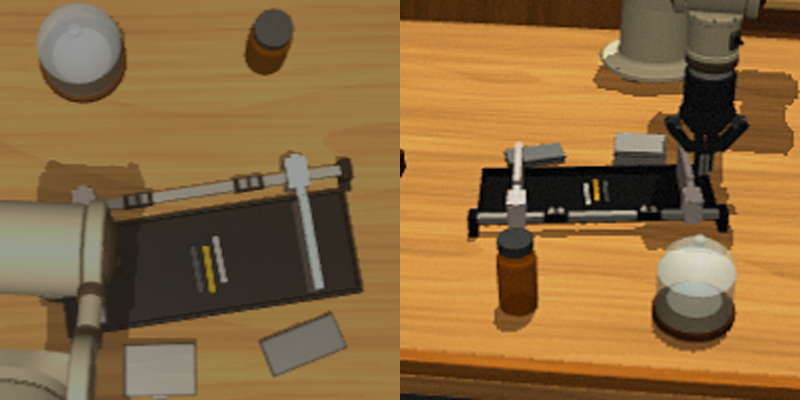

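Call:
apply_moves(series=[1,0.0035,-0.0248,0,0,1,0.0035,-0.0248,0,0,1,0.0035,-0.0248,0,0,1,0.0035,-0.0248,0,0,1,0.0035,-0.0248,0,0,1,0.0035,-0.0248,0,0,1,0,0,0,0,1,0,0,0,0])

```text
t: 3.92
position: [0.4978, 0.0802, 0.0433]
tool_rot: [-3.142, 0.0, -2.998]
force: [0.1, -0.6, 0.5]
gripper_width: 0.0002
```

```bash
python3 st.py; python3 snap.py 3
```

```text
3.925 tray x 0.0037 y 0.1488 z 0.0433 F tray y -0.65 [ 0.08 -0.64  0.51]
```

View pics/s3.png

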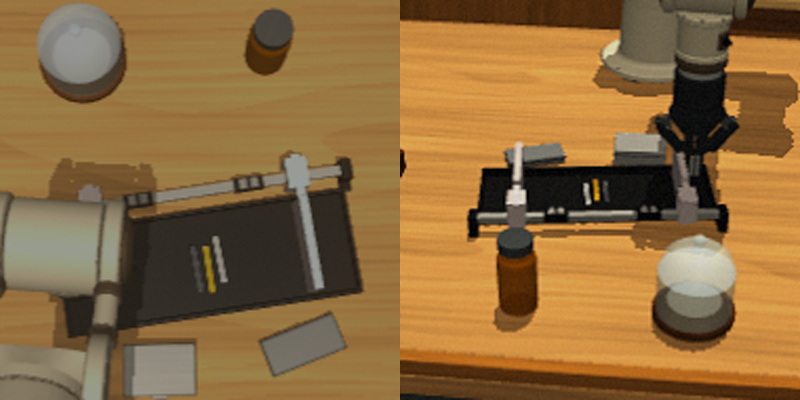

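Call:
apply_moves(series=[1,0.0057,-0.0396,0,0,1,0.0057,-0.0396,0,0,1,0.0057,-0.0396,0,0,1,0.0057,-0.0396,0,0,1,0.0057,-0.0396,0,0,1,0.0043,-0.0297,0,0,1,0.0043,-0.0297,0,0,1,0.003,-0.02,0,0])

```text
t: 5.03
position: [0.5018, 0.0523, 0.0433]
tool_rot: [-3.142, -0.0, -2.998]
force: [0.0, 0.2, -0.1]
gripper_width: -0.0001
```

Call:
apply_moves(series=[1,0,0,0,0,1,0,0,0,0])

```text
t: 5.28
position: [0.5019, 0.0525, 0.0433]
tool_rot: [-3.141, 0.0, -2.998]
force: [-0.2, -0.1, 0.3]
gripper_width: -0.0003
```

```bash
python3 st.py; python3 snap.py 4
```

```text
5.275 tray x 0.0038 y 0.1209 z 0.0433 F tray y -0.09 [-0.21 -0.12  0.34]
```

View pics/s4.png

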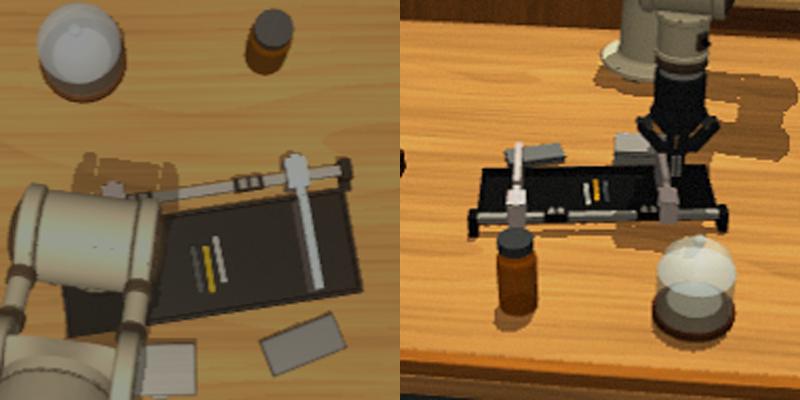

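Call:
apply_moves(series=[1,0.0028,-0.0198,0,0,1,0.0028,-0.0198,0,0,1,0.0028,-0.0198,0,0,1,0.0028,-0.0198,0,0,1,0.0028,-0.0198,0,0,1,0.0028,-0.0198,0,0,1,0,0,0,0])

```text
t: 6.25
position: [0.5035, 0.0404, 0.0433]
tool_rot: [-3.141, 0.0, -2.998]
force: [-0.3, 0.3, 0.3]
gripper_width: -0.0001
```

Call:
apply_moves(series=[1,0.0014,-0.0099,0,0,1,0.0014,-0.0099,0,0,1,0,0,0,0])

```text
t: 6.62
position: [0.5037, 0.0385, 0.0433]
tool_rot: [-3.141, -0.0, -2.998]
force: [-0.5, 0.7, -0.2]
gripper_width: -0.0002
```

```bash
python3 st.py
```

```text
6.625 tray x 0.0037 y 0.1068 z 0.0433 F tray y 0.77 [-0.5   0.71 -0.18]
```

Steps of 1 mm with a force reading after each.

Call:
apply_moves(series=[1,0.0014,-0.0099,0,0,1,0,0,0,0])

```text
t: 6.88
position: [0.5039, 0.0376, 0.0433]
tool_rot: [-3.142, 0.0, -2.998]
force: [-0.7, -0.1, 0.9]
gripper_width: -0.0004
```

Call:
apply_moves(series=[1,0.0014,-0.0099,0,0,1,0,0,0,0])

```text
t: 7.12
position: [0.5039, 0.0368, 0.0433]
tool_rot: [3.141, -0.0, -2.998]
force: [-0.1, 0.7, 1.2]
gripper_width: -0.0
```

Call:
apply_moves(series=[1,0.0014,-0.0099,0,0,1,0,0,0,0])

```text
t: 7.38
position: [0.504, 0.0361, 0.0433]
tool_rot: [3.141, -0.0, -2.998]
force: [-0.8, 5.3, 0.1]
gripper_width: 0.0003
```

```bash
python3 st.py
```

```text
7.375 tray x 0.0036 y 0.1043 z 0.0433 F tray y 5.33 [-0.77  5.27  0.14]
```

Call:
apply_moves(series=[1,0.0007,-0.005,0,0,1,0,0,0,0])

```text
t: 7.62
position: [0.5041, 0.0359, 0.0433]
tool_rot: [3.14, -0.0, -2.998]
force: [-0.3, 6.0, 1.9]
gripper_width: 0.0001
```

Call:
apply_moves(series=[1,0.0007,-0.005,0,0,1,0,0,0,0])

```text
t: 7.88
position: [0.5041, 0.0353, 0.0433]
tool_rot: [3.141, -0.0, -2.998]
force: [-1.2, 4.9, 1.1]
gripper_width: 0.0
```

Call:
apply_moves(series=[1,0.0007,-0.005,0,0,1,0,0,0,0])

```text
t: 8.12
position: [0.5042, 0.0351, 0.0433]
tool_rot: [3.14, -0.0, -2.998]
force: [-0.6, 7.4, 1.5]
gripper_width: 0.0
```

Call:
apply_moves(series=[1,0.0007,-0.005,0,0,1,0,0,0,0])

```text
t: 8.38
position: [0.5043, 0.0344, 0.0433]
tool_rot: [3.14, -0.0, -2.998]
force: [0.5, 5.7, 0.3]
gripper_width: 0.0001
```

```bash
python3 st.py
```

```text
8.375 tray x 0.0036 y 0.1026 z 0.0433 F tray y 5.59 [0.47 5.72 0.32]
```

```bash
python3 snap.py 5
python3 - <<'E'
import cv2
from h import *
o=[]
for n in("scene0","scene4","scene5"):
    i=load(f"pics/{n}.pkl")["image"][195:245,240:345]; o.append(cv2.resize(i,None,fx=7,fy=4,interpolation=cv2.INTER_CUBIC))
cv2.imwrite("pics/c5.png",cv2.vconcat(o)[:600])
E
```

```text
(no output)
```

View pics/c5.png

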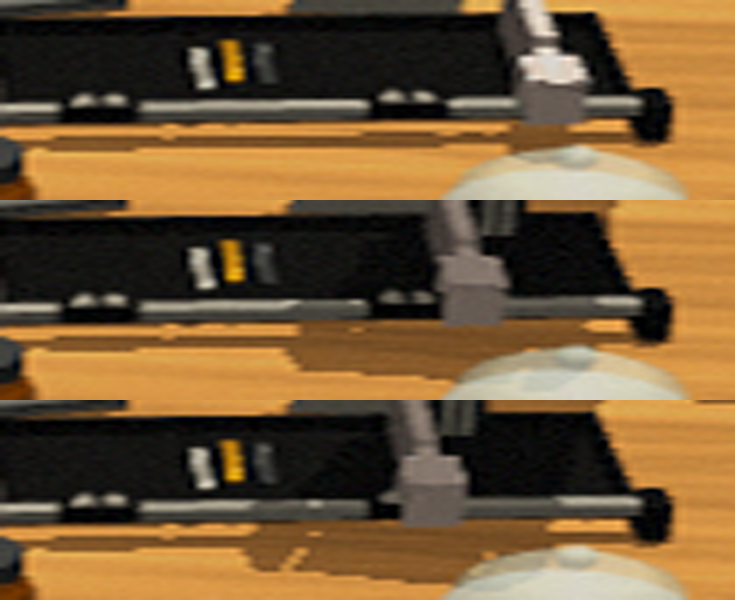

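View pics/s5.png

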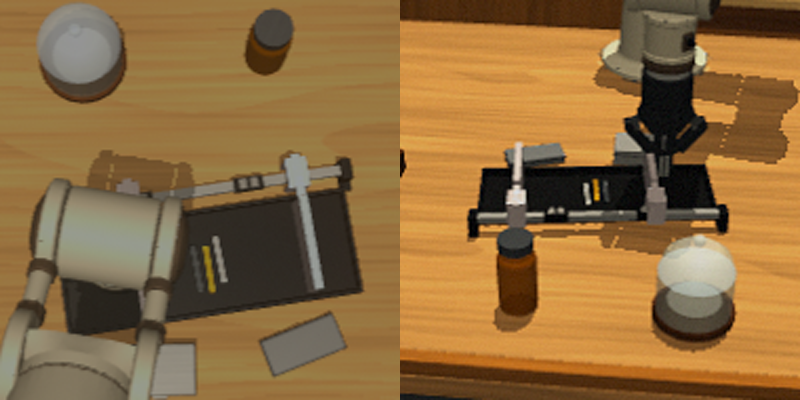

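Call:
apply_moves(series=[1,0.0007,-0.005,0,0,1,0,0,0,0])

```text
t: 8.72
position: [0.5043, 0.0342, 0.0433]
tool_rot: [3.14, -0.0, -2.998]
force: [-1.1, 7.2, 1.5]
gripper_width: -0.0003
```

Call:
apply_moves(series=[1,0.0007,-0.005,0,0,1,0,0,0,0])

```text
t: 8.98
position: [0.5044, 0.0334, 0.0433]
tool_rot: [3.14, -0.0, -2.998]
force: [-0.8, 5.3, 1.3]
gripper_width: 0.0001
```

Call:
apply_moves(series=[1,0.0007,-0.005,0,0,1,0,0,0,0])

```text
t: 9.22
position: [0.5044, 0.0333, 0.0433]
tool_rot: [3.14, -0.0, -2.998]
force: [-1.6, 8.2, 1.8]
gripper_width: -0.0001
```

```bash
python3 st.py
```

```text
9.225 tray x 0.0036 y 0.1015 z 0.0433 F tray y 8.37 [-1.56  8.23  1.83]
```

Call:
apply_moves(series=[1,0.0007,-0.005,0,0,1,0,0,0,0])

```text
t: 9.48
position: [0.5046, 0.0325, 0.0433]
tool_rot: [3.14, 0.0, -2.998]
force: [-0.7, 6.7, 1.2]
gripper_width: 0.0003
```

Call:
apply_moves(series=[1,0.0007,-0.005,0,0,1,0,0,0,0])

```text
t: 9.72
position: [0.5048, 0.031, 0.0433]
tool_rot: [-3.141, -0.0, -2.998]
force: [-0.9, 1.2, 0.4]
gripper_width: -0.0002
```

```bash
python3 st.py; python3 snap.py 6
python3 - <<'E'
import cv2
from h import *
o=[]
for n in("scene0","scene5","scene6"):
    i=load(f"pics/{n}.pkl")["image"][195:245,240:345]; o.append(cv2.resize(i,None,fx=7,fy=4,interpolation=cv2.INTER_CUBIC))
cv2.imwrite("pics/c6.png",cv2.vconcat(o)[:600])
E
```

```text
9.725 tray x 0.0036 y 0.0992 z 0.0433 F tray y 1.32 [-0.86  1.21  0.41]
```

View pics/c6.png

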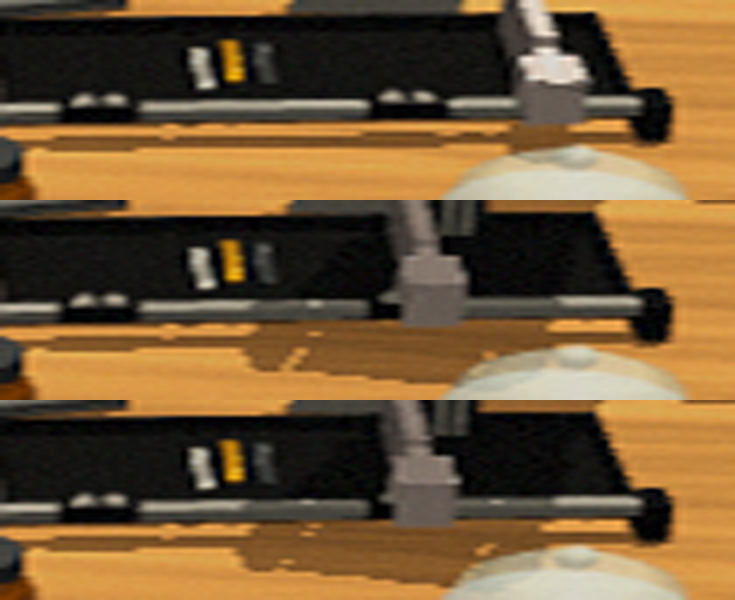

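Call:
apply_moves(series=[1,0,0,0,0])

```text
t: 9.95
position: [0.5048, 0.0309, 0.0433]
tool_rot: [-3.141, -0.0, -2.998]
force: [-0.3, 0.8, -0.6]
gripper_width: -0.0001
```

Call:
apply_moves(series=[1,0.0007,-0.005,0,0,1,0,0,0,0])

```text
t: 10.2
position: [0.5049, 0.0304, 0.0433]
tool_rot: [-3.141, -0.0, -2.998]
force: [-1.7, -0.5, 0.8]
gripper_width: 0.0001
```

```bash
python3 st.py; python3 snap.py 7
python3 - <<'E'
import cv2
from h import *
o=[]
for n in("scene5","scene6","scene7"):
    i=load(f"pics/{n}.pkl")["image"][195:245,240:345]; o.append(cv2.resize(i,None,fx=7,fy=4,interpolation=cv2.INTER_CUBIC))
cv2.imwrite("pics/c7.png",cv2.vconcat(o)[:600])
E
```

```text
10.2 tray x 0.0037 y 0.0986 z 0.0433 F tray y -0.27 [-1.65 -0.51  0.81]
```

View pics/c7.png

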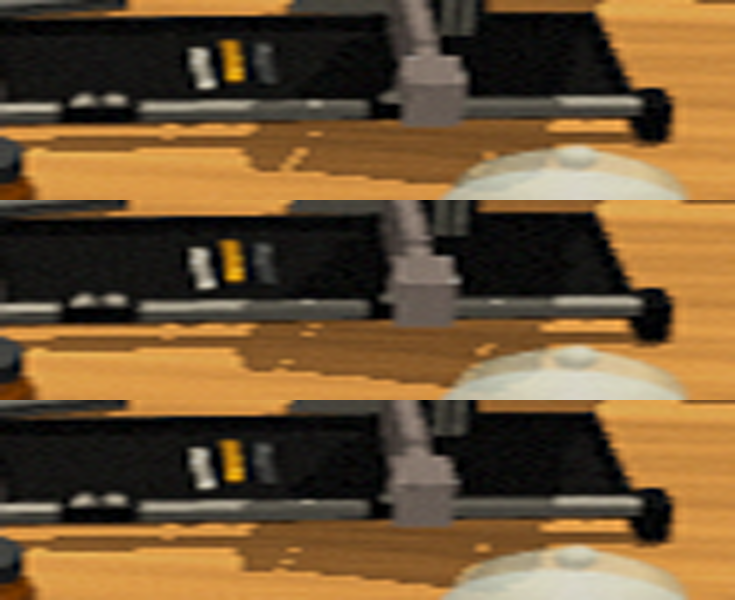

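Call:
apply_moves(series=[1,0.0007,-0.005,0,0,1,0,0,0,0])

```text
t: 10.55
position: [0.505, 0.03, 0.0433]
tool_rot: [-3.141, 0.0, -2.998]
force: [0.1, -0.0, -0.5]
gripper_width: -0.0
```

```bash
cat > cmp.py <<'E'
import cv2,sys
from h import *
o=[]
for n in sys.argv[2:]:
    i=load(f"pics/{n}.pkl")["image"][195:245,225:330]; o.append(cv2.resize(i,None,fx=7,fy=4,interpolation=cv2.INTER_CUBIC))
cv2.imwrite(sys.argv[1],cv2.vconcat(o)[:600])
E
python3 st.py; python3 snap.py 8; python3 cmp.py pics/c8.png scene6 scene7 scene8
```

```text
10.55 tray x 0.0037 y 0.0982 z 0.0433 F tray y -0.02 [ 0.09 -0.01 -0.46]
```

View pics/c8.png

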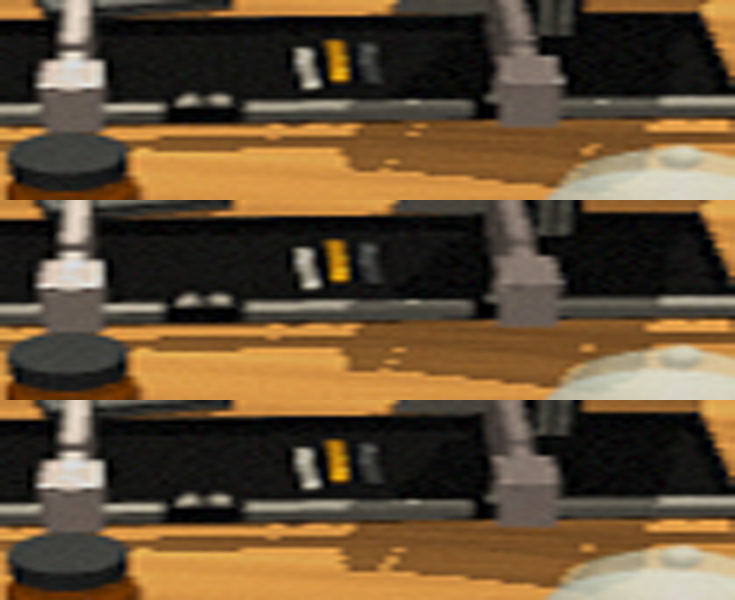

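Run:
```python
from h import *
yaw=.142;ctr=np.array([.5152,-.0677]);R=np.array([[np.cos(yaw),-np.sin(yaw)],[np.sin(yaw),np.cos(yaw)]])
for n,x0 in(("scene0",319),("scene4",307),("scene5",302),("scene6",300.5),("scene8",300)):
    c=load(f"pics/{n}.pkl");im=c["image"].astype(float)
    for r in (211,213):
        p=im[r].mean(1); lo=int(x0)-9; seg=p[lo:lo+19]
        th=(seg.max()*.8+seg.min())/2
        k=np.where(seg>th)[0]; a,b=k[0],k[-1]
        L=lo+a-(seg[a]-th)/(seg[a]-seg[a-1]) if a else lo
        H=lo+b+(seg[b]-th)/(seg[b]-seg[b+1]) if b<18 else lo+18
        P=ray(c,[(L,r),(H,r)],.05)
        t=(P[:,:2]-ctr)@R
        print(n,r,round(L,2),round(H,2),t.round(4).tolist(),t[:,1].mean().round(4), seg.astype(int).tolist() if r==211 else '')
```

```text
scene0 211 313.56 322.82 [[0.0664, 0.1248], [0.0675, 0.1537]] 0.1393 [14, 14, 13, 38, 132, 191, 202, 205, 213, 211, 204, 208, 170, 73, 11, 18, 12, 10, 54]
scene0 213 314.29 323.49 [[0.0776, 0.1257], [0.0786, 0.1542]] 0.14 
scene4 211 302.3 311.42 [[0.0652, 0.0898], [0.0662, 0.1182]] 0.104 [3, 9, 8, 8, 32, 94, 117, 118, 119, 120, 115, 113, 122, 82, 6, 6, 8, 9, 9]
scene4 213 302.13 311.82 [[0.0763, 0.0882], [0.0773, 0.1181]] 0.1031 
scene5 211 296.55 305.48 [[0.0646, 0.072], [0.0656, 0.0997]] 0.0859 [13, 8, 8, 9, 88, 123, 119, 122, 123, 120, 119, 121, 87, 15, 7, 11, 10, 8, 7]
scene5 213 296.26 306.39 [[0.0756, 0.0701], [0.0767, 0.1013]] 0.0857 
scene6 211 295.42 304.43 [[0.0645, 0.0685], [0.0654, 0.0964]] 0.0825 [9, 12, 9, 5, 23, 87, 121, 116, 117, 116, 119, 118, 123, 81, 9, 9, 9, 13, 3]
scene6 213 295.29 304.77 [[0.0755, 0.0671], [0.0766, 0.0963]] 0.0817 
scene8 211 294.87 304.28 [[0.0644, 0.0668], [0.0654, 0.096]] 0.0814 [2, 11, 10, 2, 56, 103, 119, 120, 121, 119, 118, 120, 111, 67, 5, 6, 10, 11, 8]
scene8 213 295.1 304.51 [[0.0755, 0.0665], [0.0765, 0.0955]] 0.081
```

Call:
apply_moves(series=[1,0.0007,-0.005,0,0,1,0,0,0,0])

```text
t: 10.9
position: [0.505, 0.0296, 0.0433]
tool_rot: [-3.141, 0.0, -2.998]
force: [-0.3, 0.5, -0.3]
gripper_width: -0.0
```

Call:
apply_moves(series=[1,0.0007,-0.005,0,0,1,0,0,0,0])

```text
t: 11.15
position: [0.505, 0.0292, 0.0433]
tool_rot: [3.142, -0.0, -2.998]
force: [0.7, 0.4, -0.2]
gripper_width: 0.0001
```

```bash
python3 st.py; python3 snap.py 9
cat > shoe.py <<'E'
import sys
from h import *
yaw=.142;ctr=np.array([.5152,-.0677]);R=np.array([[np.cos(yaw),-np.sin(yaw)],[np.sin(yaw),np.cos(yaw)]])
n,x0,rows=sys.argv[1],int(sys.argv[2]),[int(x) for x in sys.argv[3].split(",")]
c=load(f"pics/{n}.pkl");im=c["image"].astype(float)
for r in rows:
    p=im[r].mean(1); lo=x0-9; seg=p[lo:lo+19]; th=(seg.max()*.8+seg.min())/2
    k=np.where(seg>th)[0]; a,b=k[0],k[-1]
    L=lo+a-(seg[a]-th)/(seg[a]-seg[a-1]) if a else lo
    H=lo+b+(seg[b]-th)/(seg[b]-seg[b+1]) if b<18 else lo+18
    t=(ray(c,[(L,r),(H,r)],.05)[:,:2]-ctr)@R
    print(n,r,round(L,2),round(H,2),t[:,1].round(4),t[:,1].mean().round(4),seg.astype(int).tolist())
E
python3 shoe.py scene9 300 211,212,213;python3 shoe.py scene0 318 211,212,213; python3 cmp.py pics/c9.png scene6 scene8 scene9
```

```text
11.15 tray x 0.0037 y 0.0973 z 0.0433 F tray y 0.27 [ 0.67  0.37 -0.18]
scene9 211 294.52 303.69 [0.0657 0.0942] 0.0799 [6, 12, 10, 10, 98, 133, 118, 122, 121, 122, 116, 123, 97, 37, 8, 12, 5, 10, 9]
scene9 212 294.5 304.2 [0.0652 0.0952] 0.0802 [7, 12, 8, 16, 85, 115, 120, 117, 123, 119, 119, 123, 111, 62, 2, 8, 12, 4, 10]
scene9 213 294.78 304.45 [0.0656 0.0953] 0.0805 [10, 6, 8, 24, 63, 104, 121, 117, 119, 122, 119, 122, 132, 95, 4, 15, 9, 11, 6]
scene0 211 313.56 322.82 [0.1248 0.1537] 0.1393 [19, 14, 14, 13, 38, 132, 191, 202, 205, 213, 211, 204, 208, 170, 73, 11, 18, 12, 10]
scene0 212 314.1 323.45 [0.1258 0.1549] 0.1404 [22, 22, 15, 3, 47, 79, 165, 203, 204, 210, 209, 205, 206, 217, 155, 7, 18, 13, 8]
scene0 213 314.29 323.49 [0.1257 0.1542] 0.14 [15, 17, 15, 5, 47, 55, 160, 207, 205, 211, 210, 205, 206, 215, 150, 20, 14, 15, 0]
```

View pics/c9.png

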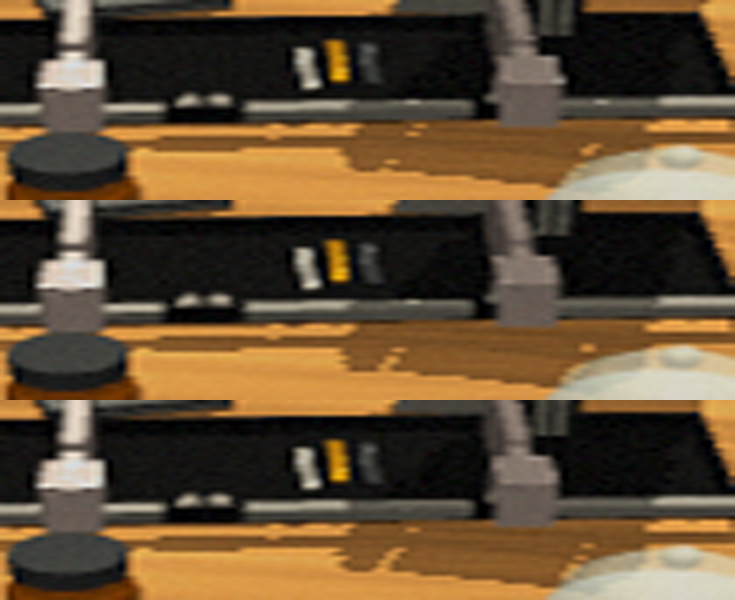

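Call:
apply_moves(series=[1,0.0007,-0.005,0,0,1,0,0,0,0])

```text
t: 11.5
position: [0.5052, 0.0285, 0.0433]
tool_rot: [-3.141, 0.0, -2.998]
force: [0.2, 0.2, -0.3]
gripper_width: -0.0001
```

Call:
apply_moves(series=[1,0.0007,-0.005,0,0,1,0,0,0,0])

```text
t: 11.75
position: [0.5052, 0.028, 0.0433]
tool_rot: [-3.141, 0.0, -2.998]
force: [0.3, -0.1, 0.8]
gripper_width: 0.0003
```

```bash
python3 st.py; python3 snap.py 10; 
python3 shoe.py scene10 300 211,212,213
```

```text
11.75 tray x 0.0037 y 0.0962 z 0.0433 F tray y -0.12 [ 0.34 -0.07  0.78]
scene10 211 294.4 303.41 [0.0654 0.0933] 0.0793 [14, 15, 5, 26, 86, 121, 119, 119, 115, 121, 121, 120, 83, 3, 7, 16, 14, 13, 12]
scene10 212 294.46 303.48 [0.0651 0.0929] 0.079 [12, 11, 11, 23, 86, 118, 116, 119, 117, 118, 120, 124, 86, 15, 8, 12, 13, 5, 6]
scene10 213 294.31 303.69 [0.0641 0.093 ] 0.0786 [10, 5, 9, 32, 95, 122, 119, 117, 117, 118, 121, 125, 93, 33, 4, 6, 13, 5, 6]
```

Call:
apply_moves(series=[1,0.0007,-0.005,0,0,1,0,0,0,0])

```text
t: 12.1
position: [0.5053, 0.0276, 0.0433]
tool_rot: [-3.142, 0.0, -2.998]
force: [-0.2, 0.2, 0.7]
gripper_width: -0.0005
```

```bash
python3 st.py; python3 snap.py 11; 
python3 shoe.py scene11 300 211,212,213
```

```text
12.1 tray x 0.0037 y 0.0958 z 0.0433 F tray y 0.24 [-0.22  0.21  0.7 ]
scene11 211 293.47 302.49 [0.0625 0.0904] 0.0764 [11, 4, 18, 87, 118, 116, 117, 119, 117, 117, 121, 87, 12, 5, 7, 11, 9, 10, 13]
scene11 212 293.39 302.65 [0.0618 0.0904] 0.0761 [9, 10, 27, 93, 123, 116, 118, 119, 116, 119, 119, 93, 32, 11, 11, 9, 12, 11, 11]
scene11 213 293.3 302.72 [0.061 0.09 ] 0.0755 [9, 8, 34, 107, 133, 118, 119, 119, 117, 118, 124, 96, 40, 6, 6, 6, 11, 12, 13]
```

Call:
apply_moves(series=[1,-0.007,0.05,0,0,1,-0.028,0.2,0,0,1,-0.028,0.2,0,0,1,0,0,0.4,0,1,0,0,0.5,0,1,0,0,0.5,0,1,0,0,0,0])

```text
t: 13.08
position: [0.5021, 0.0727, 0.1883]
tool_rot: [-3.139, 0.01, -2.998]
force: [0.7, -0.0, -0.8]
gripper_width: -0.0004
```

```bash
python3 st.py; python3 snap.py 12; 
python3 shoe.py scene12 300 211,212,213; python3 cmp.py pics/c12.png scene10 scene11 scene12
```

```text
13.075 tray x 0.0069 y 0.1409 z 0.1883 F tray y -0.14 [ 0.72 -0.04 -0.8 ]
scene12 211 293.34 302.42 [0.0621 0.0902] 0.0762 [14, 11, 29, 89, 120, 113, 120, 123, 120, 119, 124, 86, 0, 10, 13, 11, 13, 9, 4]
scene12 212 293.45 302.48 [0.0619 0.0898] 0.0759 [16, 9, 23, 87, 115, 120, 122, 121, 119, 120, 120, 87, 14, 9, 15, 8, 7, 18, 6]
scene12 213 293.68 302.3 [0.0622 0.0887] 0.0755 [19, 15, 31, 97, 124, 182, 179, 119, 119, 118, 124, 94, 32, 8, 10, 12, 9, 15, 6]
```

View pics/c12.png

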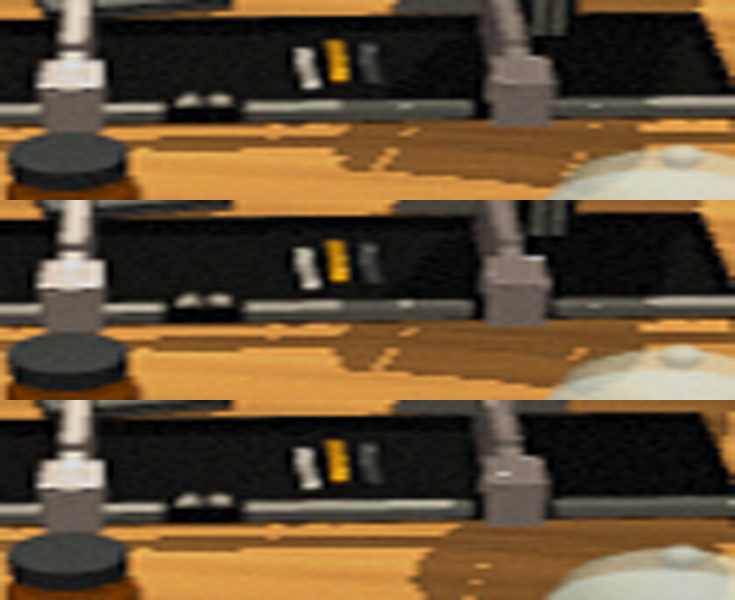

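View pics/s12.png

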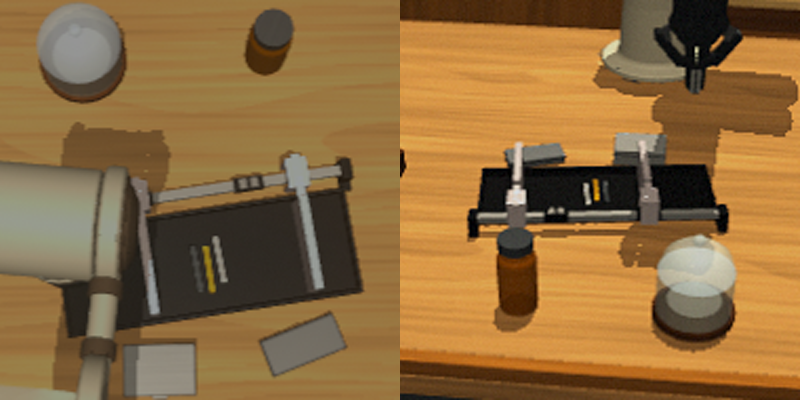

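Call:
apply_moves(series=[1,0.052,-0.435,0,0,1,0.052,-0.435,0,0,1,0.052,-0.435,0,0,1,0.052,-0.435,0,0,1,0.052,-0.435,0,0,1,0.052,-0.435,0,0,1,0.052,-0.435,0,0,1,0,0,0,0])

```text
t: 14.18
position: [0.5343, -0.2338, 0.1809]
tool_rot: [3.14, -0.003, -3.002]
force: [-0.6, 0.5, -0.2]
gripper_width: 0.0002
```

Call:
apply_moves(series=[1,0,0,-0.3,0,1,0,0,-0.3,0,1,0,0,0,0])

```text
t: 14.55
position: [0.5327, -0.2289, 0.1191]
tool_rot: [3.135, -0.006, -2.997]
force: [0.6, 0.6, 0.7]
gripper_width: 0.0005
```

```bash
python3 st.py; python3 snap.py 13
```

```text
14.55 tray x -0.0055 y -0.1621 z 0.1191 F tray y 0.48 [0.58 0.57 0.66]
```

View pics/s13.png

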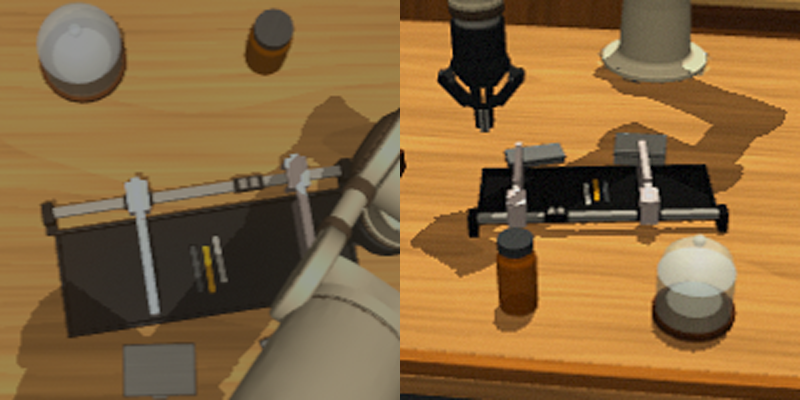

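Call:
apply_moves(series=[1,0.04,0,-0.3,0,1,0,0,-0.3,0,1,0,0,-0.16,0,1,-0.014,0.1,0,0,1,-0.007,0.05,0,0,1,0,0,0,0,1,0,0,0,0])

```text
t: 15.52
position: [0.5378, -0.2172, 0.0482]
tool_rot: [-3.14, 0.001, -2.998]
force: [0.5, 0.7, -0.8]
gripper_width: -0.0001
```

```bash
python3 st.py; python3 snap.py 14; for r in 209,210,211,212,213; do python3 shoe.py scene0 235 $r; python3 shoe.py scene14 235 $r;done
```

```text
15.525 tray x 0.0013 y -0.1512 z 0.0482 F tray y 0.60 [ 0.53  0.68 -0.77]
scene0 209 232.88 237.35 [-0.125  -0.1111] -0.118 [20, 19, 19, 21, 16, 23, 23, 101, 185, 213, 186, 111, 55, 26, 12, 17, 21, 16, 17]
scene0 210 230.68 239.33 [-0.1316 -0.1048] -0.1182 [21, 20, 14, 12, 38, 119, 164, 185, 212, 219, 203, 179, 179, 133, 10, 18, 19, 20, 17]
scene0 211 230.41 239.48 [-0.1322 -0.1042] -0.1182 [19, 16, 21, 12, 49, 160, 210, 209, 218, 222, 217, 216, 217, 169, 14, 12, 20, 16, 20]
scene0 212 230.33 239.49 [-0.1322 -0.1041] -0.1181 [17, 17, 17, 16, 56, 159, 204, 202, 212, 209, 204, 202, 210, 167, 10, 16, 17, 16, 22]
scene0 213 229.87 239.51 [-0.1334 -0.1039] -0.1186 [21, 20, 18, 9, 101, 185, 205, 206, 206, 208, 204, 201, 212, 168, 13, 13, 23, 21, 17]
scene14 209 232.8 237.35 [-0.1252 -0.1111] -0.1181 [17, 20, 19, 10, 4, 20, 25, 102, 185, 213, 184, 107, 50, 16, 5, 10, 4, 9, 13]
scene14 210 230.83 239.18 [-0.1311 -0.1053] -0.1182 [18, 10, 10, 4, 20, 103, 156, 183, 218, 218, 205, 176, 162, 108, 5, 9, 6, 13, 14]
scene14 211 231.11 239.08 [-0.13   -0.1054] -0.1177 [1, 8, 6, 9, 30, 87, 116, 166, 223, 225, 221, 186, 122, 98, 9, 11, 12, 10, 8]
scene14 212 230.33 239.5 [-0.1322 -0.104 ] -0.1181 [9, 9, 7, 4, 33, 85, 117, 114, 114, 110, 110, 115, 122, 92, 7, 8, 15, 10, 2]
scene14 213 229.89 239.51 [-0.1333 -0.1039] -0.1186 [14, 13, 9, 3, 58, 108, 117, 119, 118, 119, 119, 117, 127, 96, 10, 5, 7, 11, 11]
```

View pics/s14.png

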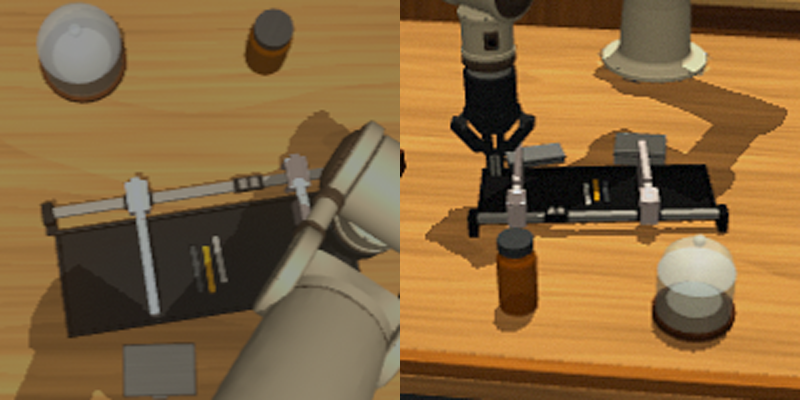

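Call:
apply_moves(series=[1,-0.0042,0.0297,-0.02,0,1,-0.0042,0.0297,-0.02,0,1,-0.0042,0.0297,0,0,1,-0.0042,0.0297,0,0,1,-0.0042,0.0297,0,0,1,-0.0042,0.0297,0,0,1,-0.0042,0.0297,0,0,1,-0.0042,0.0297,0,0])

```text
t: 16.62
position: [0.5339, -0.1929, 0.0433]
tool_rot: [-3.142, 0.0, -2.998]
force: [0.7, -0.2, -1.1]
gripper_width: -0.0001
```

Call:
apply_moves(series=[1,-0.0042,0.0297,0,0,1,-0.0042,0.0297,0,0,1,-0.0042,0.0297,0,0,1,-0.0042,0.0297,0,0,1,-0.0042,0.0297,0,0,1,-0.0042,0.0297,0,0,1,-0.003,0.02,0,0,1,0,0,0,0])

```text
t: 17.62
position: [0.531, -0.173, 0.0432]
tool_rot: [3.141, -0.0, -2.998]
force: [-0.5, 0.3, -0.0]
gripper_width: 0.0001
```

```bash
python3 st.py; python3 snap.py 15
```

```text
17.625 tray x 0.0008 y -0.1065 z 0.0432 F tray y 0.38 [-0.52  0.31 -0.01]
```

View pics/s15.png

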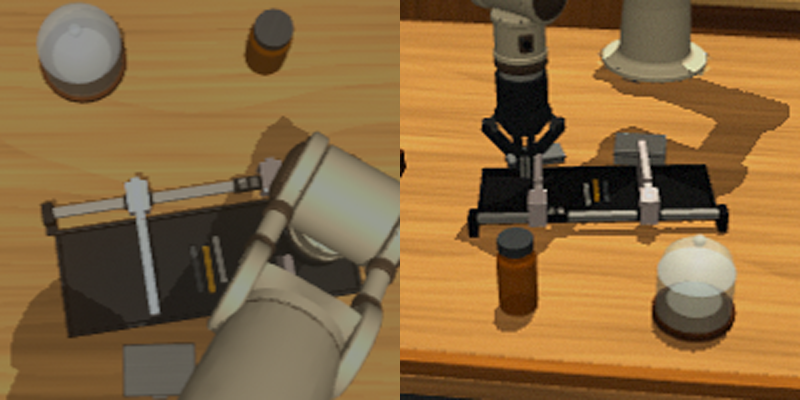

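Call:
apply_moves(series=[1,-0.0028,0.0198,0,0,1,-0.0028,0.0198,0,0,1,-0.0028,0.0198,0,0,1,-0.0028,0.0198,0,0,1,-0.0028,0.0198,0,0,1,0,0,0,0])

```text
t: 18.48
position: [0.5296, -0.1631, 0.0433]
tool_rot: [3.141, -0.0, -2.998]
force: [0.9, -0.5, 0.3]
gripper_width: -0.0001
```

```bash
python3 st.py; python3 snap.py 16;python3 shoe.py scene16 246 211,212,213; python3 shoe.py scene15 244 211,212,213
```

```text
18.475 tray x 0.0008 y -0.0965 z 0.0433 F tray y -0.64 [ 0.94 -0.51  0.34]
scene16 211 243.57 252.56 [-0.0916 -0.0639] -0.0778 [22, 12, 5, 3, 5, 13, 8, 83, 119, 119, 121, 121, 119, 122, 119, 92, 17, 6, 14]
scene16 212 243.58 252.55 [-0.0915 -0.0639] -0.0777 [14, 11, 10, 11, 10, 13, 13, 78, 119, 116, 120, 120, 117, 119, 123, 89, 20, 14, 3]
scene16 213 243.58 252.52 [-0.0914 -0.064 ] -0.0777 [6, 13, 10, 11, 6, 5, 9, 82, 118, 119, 123, 121, 122, 121, 120, 88, 18, 12, 9]
scene15 211 240.3 249.41 [-0.1017 -0.0736] -0.0876 [11, 12, 7, 10, 11, 32, 91, 118, 119, 118, 119, 118, 119, 125, 85, 0, 10, 1, 10]
scene15 212 240.32 249.43 [-0.1015 -0.0735] -0.0875 [10, 10, 6, 8, 10, 35, 92, 119, 120, 121, 119, 116, 116, 126, 89, 5, 9, 15, 12]
scene15 213 239.96 249.51 [-0.1025 -0.0733] -0.0879 [12, 9, 1, 11, 0, 52, 103, 116, 117, 123, 118, 118, 117, 126, 98, 5, 10, 9, 6]
```

Call:
apply_moves(series=[1,-0.0014,0.0099,0,0,1,0,0,0,0])

```text
t: 18.82
position: [0.5296, -0.1623, 0.0433]
tool_rot: [-3.142, 0.0, -2.998]
force: [0.4, 0.2, 0.6]
gripper_width: -0.0003
```

Call:
apply_moves(series=[1,-0.0014,0.0099,0,0,1,0,0,0,0])

```text
t: 19.08
position: [0.5294, -0.1613, 0.0433]
tool_rot: [3.142, 0.0, -2.998]
force: [0.3, 0.4, 0.5]
gripper_width: -0.0001
```

Call:
apply_moves(series=[1,-0.0014,0.0099,0,0,1,0,0,0,0])

```text
t: 19.32
position: [0.5292, -0.1603, 0.0433]
tool_rot: [3.142, -0.0, -2.998]
force: [0.2, -0.6, 0.3]
gripper_width: -0.0003
```

Call:
apply_moves(series=[1,-0.0014,0.0099,0,0,1,0,0,0,0])

```text
t: 19.58
position: [0.5291, -0.1593, 0.0433]
tool_rot: [3.141, -0.0, -2.998]
force: [-0.1, 0.1, -0.8]
gripper_width: 0.0001
```

```bash
python3 st.py
```

```text
19.575 tray x 0.0008 y -0.0926 z 0.0433 F tray y 0.15 [-0.11  0.14 -0.84]
```

Call:
apply_moves(series=[1,-0.0014,0.0099,0,0,1,0,0,0,0])

```text
t: 19.82
position: [0.529, -0.1586, 0.0433]
tool_rot: [-3.141, 0.0, -2.998]
force: [-0.4, -1.6, -0.8]
gripper_width: 0.0
```

Call:
apply_moves(series=[1,-0.0014,0.0099,0,0,1,0,0,0,0])

```text
t: 20.08
position: [0.5289, -0.1579, 0.0434]
tool_rot: [-3.141, 0.0, -2.998]
force: [0.4, -4.0, -1.7]
gripper_width: 0.0004
```

Call:
apply_moves(series=[1,-0.0014,0.0099,0,0,1,0,0,0,0])

```text
t: 20.32
position: [0.5288, -0.157, 0.0434]
tool_rot: [-3.141, 0.0, -2.998]
force: [0.1, -5.5, -2.7]
gripper_width: 0.0002
```

```bash
python3 st.py; python3 snap.py 17;python3 shoe.py scene17 248 211,212,213
```

```text
20.325 tray x 0.0008 y -0.0904 z 0.0434 F tray y -5.43 [ 0.1  -5.47 -2.66]
scene17 211 245.58 254.44 [-0.0854 -0.0581] -0.0718 [12, 11, 11, 11, 8, 12, 14, 79, 119, 118, 120, 119, 117, 119, 120, 85, 9, 8, 13]
scene17 212 245.52 254.5 [-0.0855 -0.058 ] -0.0718 [14, 8, 12, 3, 8, 10, 14, 83, 121, 116, 121, 119, 119, 120, 121, 89, 10, 9, 13]
scene17 213 245.55 254.5 [-0.0854 -0.058 ] -0.0717 [7, 4, 7, 9, 10, 6, 17, 79, 122, 118, 120, 122, 118, 119, 122, 87, 15, 10, 17]
```

Call:
apply_moves(series=[1,-0.0014,0.0099,0,0,1,0,0,0,0])

```text
t: 20.68
position: [0.5286, -0.1562, 0.0434]
tool_rot: [-3.14, 0.0, -2.998]
force: [-1.0, -6.4, -1.9]
gripper_width: 0.0
```

Call:
apply_moves(series=[1,-0.0014,0.0099,0,0,1,0,0,0,0])

```text
t: 20.92
position: [0.5284, -0.1546, 0.0433]
tool_rot: [-3.141, 0.0, -2.998]
force: [0.8, -2.9, -1.5]
gripper_width: 0.0003
```

Call:
apply_moves(series=[1,-0.0007,0.005,0,0,1,0,0,0,0])

```text
t: 21.18
position: [0.5283, -0.1536, 0.0433]
tool_rot: [3.141, -0.0, -2.998]
force: [-0.8, -2.4, 0.8]
gripper_width: -0.0002
```

Call:
apply_moves(series=[1,-0.0007,0.005,0,0,1,0,0,0,0])

```text
t: 21.42
position: [0.5282, -0.1531, 0.0433]
tool_rot: [3.141, -0.0, -2.998]
force: [0.4, -2.4, -0.3]
gripper_width: 0.0001
```

```bash
python3 st.py; python3 snap.py 18;python3 shoe.py scene18 249 211,212,213
```

```text
21.425 tray x 0.0008 y -0.0864 z 0.0433 F tray y -2.39 [ 0.36 -2.36 -0.34]
scene18 211 246.6 255.71 [-0.0823 -0.0542] -0.0682 [19, 16, 11, 8, 9, 11, 8, 83, 125, 121, 121, 120, 121, 117, 123, 95, 36, 6, 7]
scene18 212 246.63 255.76 [-0.0821 -0.0541] -0.0681 [12, 11, 10, 10, 9, 11, 6, 80, 124, 116, 119, 117, 118, 118, 124, 94, 39, 9, 9]
scene18 213 246.58 256.2 [-0.0822 -0.0528] -0.0675 [8, 9, 7, 5, 8, 9, 0, 85, 124, 122, 117, 120, 120, 119, 121, 109, 61, 6, 6]
```

Call:
apply_moves(series=[1,-0.0007,0.005,0,0,1,0,0,0,0])

```text
t: 21.78
position: [0.5282, -0.1528, 0.0433]
tool_rot: [3.141, 0.0, -2.998]
force: [0.4, -0.6, 0.0]
gripper_width: -0.0002
```

Call:
apply_moves(series=[1,-0.0007,0.005,0,0,1,0,0,0,0])

```text
t: 22.02
position: [0.5281, -0.1522, 0.0433]
tool_rot: [3.141, 0.0, -2.998]
force: [0.6, -0.5, 1.1]
gripper_width: 0.0001
```

```bash
python3 st.py; python3 snap.py 19;python3 shoe.py scene19 249 211,212,213
```

```text
22.025 tray x 0.0009 y -0.0855 z 0.0433 F tray y -0.60 [ 0.59 -0.53  1.13]
scene19 211 246.92 256.49 [-0.0813 -0.0518] -0.0665 [19, 21, 9, 6, 9, 15, 3, 60, 110, 118, 118, 123, 121, 117, 119, 139, 108, 0, 12]
scene19 212 246.94 256.47 [-0.0812 -0.0519] -0.0665 [7, 7, 10, 8, 5, 8, 7, 60, 105, 117, 118, 122, 120, 117, 117, 139, 105, 3, 11]
scene19 213 247.06 256.5 [-0.0808 -0.0519] -0.0663 [12, 12, 8, 10, 10, 13, 7, 54, 105, 119, 119, 117, 119, 118, 115, 141, 114, 1, 10]
```

Call:
apply_moves(series=[1,-0.0007,0.005,0,0,1,0,0,0,0])

```text
t: 22.38
position: [0.528, -0.1518, 0.0433]
tool_rot: [3.141, -0.0, -2.998]
force: [0.5, -0.3, 0.9]
gripper_width: -0.0
```

```bash
python3 st.py; python3 snap.py 20;python3 shoe.py scene20 249 211,212,213
```

```text
22.375 tray x 0.0008 y -0.0851 z 0.0433 F tray y -0.41 [ 0.5  -0.34  0.86]
scene20 211 247.37 256.42 [-0.0799 -0.052 ] -0.066 [21, 15, 9, 7, 8, 11, 7, 31, 94, 121, 118, 116, 119, 121, 119, 129, 89, 5, 9]
scene20 212 247.35 256.45 [-0.0799 -0.052 ] -0.0659 [15, 10, 11, 5, 10, 6, 0, 30, 92, 118, 119, 119, 118, 120, 121, 129, 92, 3, 4]
scene20 213 247.31 256.45 [-0.08  -0.052] -0.066 [13, 5, 7, 11, 11, 12, 8, 31, 94, 119, 116, 116, 118, 117, 120, 127, 92, 0, 12]
```

Call:
apply_moves(series=[1,-0.0007,0.005,0,0,1,0,0,0,0])

```text
t: 22.72
position: [0.5279, -0.1512, 0.0432]
tool_rot: [3.141, -0.0, -2.998]
force: [-0.1, 0.5, 0.6]
gripper_width: -0.0001
```

Call:
apply_moves(series=[1,-0.0007,0.005,0,0,1,0,0,0,0])

```text
t: 22.98
position: [0.5279, -0.151, 0.0433]
tool_rot: [-3.141, -0.0, -2.998]
force: [0.3, -1.7, -0.9]
gripper_width: -0.0
```

```bash
python3 st.py; python3 snap.py 21;python3 shoe.py scene21 250 211,212,213
```

```text
22.975 tray x 0.0008 y -0.0843 z 0.0433 F tray y -1.76 [ 0.34 -1.73 -0.93]
scene21 211 247.56 256.47 [-0.0793 -0.0518] -0.0656 [16, 9, 11, 13, 9, 7, 15, 82, 120, 119, 118, 120, 118, 120, 124, 88, 12, 6, 11]
scene21 212 247.64 256.45 [-0.079 -0.052] -0.0655 [10, 12, 8, 11, 12, 13, 10, 80, 118, 119, 120, 119, 120, 118, 127, 88, 14, 9, 8]
scene21 213 247.59 256.45 [-0.0791 -0.052 ] -0.0656 [9, 13, 9, 14, 12, 10, 11, 82, 121, 119, 118, 119, 121, 116, 121, 87, 11, 9, 10]
```

Call:
apply_moves(series=[1,-0.0007,0.005,0,0,1,0,0,0,0])

```text
t: 23.32
position: [0.5278, -0.1503, 0.0432]
tool_rot: [3.141, -0.0, -2.998]
force: [-0.1, -0.8, -0.1]
gripper_width: 0.0006
```

```bash
python3 st.py; python3 snap.py 22;python3 shoe.py scene22 250 211,212,213
```

```text
23.325 tray x 0.0008 y -0.0836 z 0.0432 F tray y -0.77 [-0.12 -0.8  -0.15]
scene22 211 247.59 256.72 [-0.0792 -0.0511] -0.0652 [14, 7, 9, 11, 4, 7, 7, 83, 124, 120, 119, 120, 120, 118, 123, 95, 34, 9, 13]
scene22 212 247.58 256.72 [-0.0792 -0.0511] -0.0652 [10, 15, 5, 8, 12, 4, 0, 85, 124, 117, 122, 121, 116, 117, 123, 95, 32, 0, 9]
scene22 213 247.56 256.78 [-0.0792 -0.051 ] -0.0651 [8, 12, 3, 1, 10, 14, 2, 86, 122, 119, 118, 119, 119, 120, 121, 97, 35, 8, 6]
```

Call:
apply_moves(series=[1,-0.0007,0.005,0,0,1,0,0,0,0])

```text
t: 23.68
position: [0.5278, -0.1498, 0.0433]
tool_rot: [3.141, 0.0, -2.998]
force: [-0.1, -0.9, 0.3]
gripper_width: -0.0001
```

```bash
python3 st.py; python3 snap.py 23;python3 shoe.py scene23 250 211,213
```

```text
23.675 tray x 0.0009 y -0.0830 z 0.0433 F tray y -0.87 [-0.12 -0.89  0.33]
scene23 211 248.58 257.68 [-0.0762 -0.0481] -0.0622 [17, 11, 10, 11, 10, 7, 15, 5, 86, 124, 117, 119, 120, 117, 116, 119, 91, 33, 11]
scene23 213 248.57 257.73 [-0.0762 -0.0481] -0.0621 [12, 7, 9, 9, 4, 2, 14, 6, 85, 124, 120, 119, 116, 119, 119, 120, 98, 33, 9]
```

Call:
apply_moves(series=[1,-0.0007,0.005,0,0,1,0,0,0,0])

```text
t: 24.02
position: [0.5277, -0.1494, 0.0433]
tool_rot: [3.141, -0.0, -2.998]
force: [0.8, -0.1, 0.1]
gripper_width: -0.0002
```

```bash
python3 st.py; python3 snap.py 24;python3 shoe.py scene24 250 211,213
```

```text
24.025 tray x 0.0008 y -0.0826 z 0.0433 F tray y -0.24 [ 0.84 -0.12  0.1 ]
scene24 211 248.86 258.28 [-0.0753 -0.0463] -0.0608 [13, 6, 11, 7, 11, 7, 9, 3, 59, 106, 117, 118, 122, 121, 119, 124, 114, 68, 7]
scene24 213 248.54 258.0 [-0.0763 -0.0473] -0.0618 [12, 12, 8, 10, 13, 6, 8, 6, 104, 139, 115, 118, 121, 120, 120, 119, 109, 59, 7]
```

Call:
apply_moves(series=[1,0.007,-0.05,0,0,1,0.028,-0.2,0,0,1,0.028,-0.2,0,0,1,0,0,0.4,0,1,0,0,0.5,0,1,0,0,0.5,0,1,0,0,0.5,0,1,-0.3,-0.4,0.3,0])

```text
t: 25.12
position: [0.5056, -0.2353, 0.267]
tool_rot: [-3.138, 0.004, -2.995]
force: [-0.1, 0.1, -0.7]
gripper_width: -0.0002
```

Call:
apply_moves(series=[1,-0.4,-0.45,0,0,1,-0.4,-0.45,0,0,1,-0.4,-0.45,0,0,1,0,0,0,0,1,0,0,0,0])

```text
t: 25.75
position: [0.3839, -0.3701, 0.2634]
tool_rot: [3.141, 0.0, -2.999]
force: [-0.1, -0.6, -0.6]
gripper_width: 0.0
```

```bash
python3 st.py; python3 snap.py 25;python3 shoe.py scene25 250 211,212,213;python3 shoe.py scene25 299 211,212,213
python3 - <<'E'
import cv2
from h import *
o=[cv2.resize(load(f"pics/top{n}.pkl")["image"][175:290,200:380],None,fx=4.4,fy=2.5,interpolation=cv2.INTER_CUBIC) for n in (0,25)]
cv2.imwrite("pics/t25.png",cv2.vconcat(o))
E
```

```text
25.75 tray x -0.1728 y -0.2808 z 0.2634 F tray y -0.54 [-0.1  -0.56 -0.57]
scene25 211 248.81 258.29 [-0.0755 -0.0462] -0.0608 [17, 18, 23, 22, 19, 16, 18, 10, 106, 187, 204, 210, 209, 204, 202, 206, 194, 121, 8]
scene25 212 248.75 258.26 [-0.0756 -0.0464] -0.061 [17, 20, 21, 22, 18, 23, 15, 15, 110, 187, 203, 202, 203, 205, 202, 207, 188, 113, 7]
scene25 213 248.55 258.23 [-0.0762 -0.0466] -0.0614 [18, 17, 17, 15, 18, 21, 14, 2, 157, 215, 202, 202, 203, 205, 203, 203, 187, 112, 7]
scene25 211 293.5 302.45 [0.0625 0.0903] 0.0764 [16, 20, 10, 21, 153, 205, 209, 208, 205, 202, 203, 208, 153, 6, 17, 15, 22, 15, 17]
scene25 212 293.56 302.45 [0.0623 0.0897] 0.076 [19, 19, 14, 16, 153, 207, 208, 214, 213, 213, 205, 209, 153, 18, 15, 21, 18, 15, 16]
scene25 213 293.48 302.72 [0.0616 0.09  ] 0.0758 [18, 15, 10, 24, 164, 208, 207, 215, 214, 210, 207, 210, 173, 58, 10, 21, 17, 21, 18]
```

View pics/t25.png

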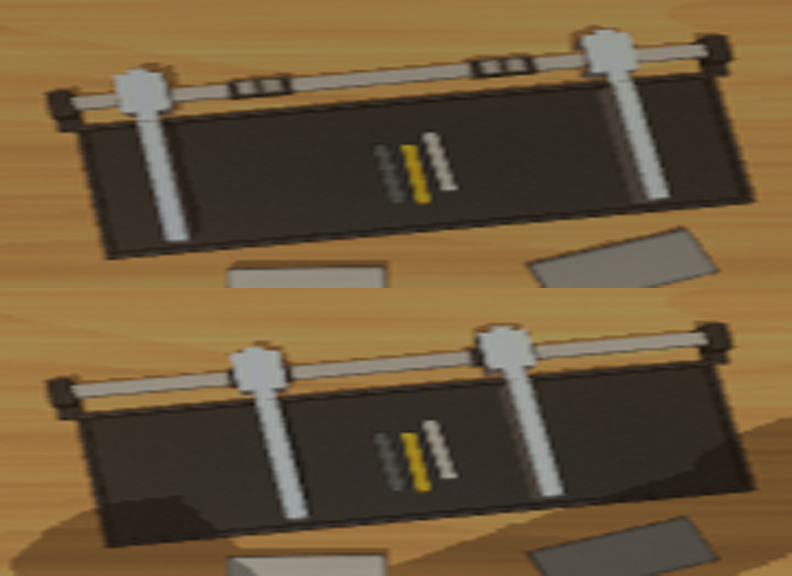

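View pics/s25.png

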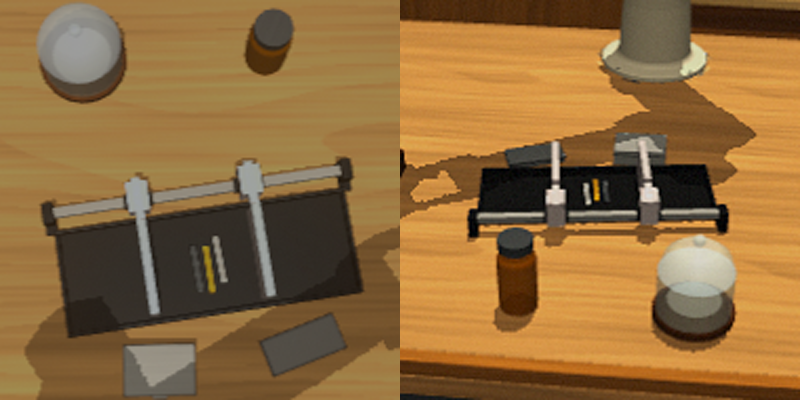

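```bash
python3 -c "
from plant import order; print(order.close_job())"
```

```text
the job is handed in; nothing more can be done
None
```

I pushed both dividers in with the outside of the closed fingers, left first and then right. I took the push through the clip's first ridge in steps of 0.5 to 1 mm. Each divider clicked into its groove. I then took the hand away and handed the job in at about 26 s. `close_job` gives no verdict.

| | Left divider | Right divider |
|---|---|---|
| Highest push on the ridge | about 8 N | about 6.5 N |
| Jump ahead by itself at the click | about 3 mm | about 3 mm |
| Final position (tray y) | about +74 mm | about −60 mm |
| Groove position from the first picture | +73 to +74 mm | −61 mm |

- **Seating:** After the hand was withdrawn, the left divider had not moved. The right read up to 1 mm further in than just after its jump, which is within the camera noise. In the last top view both shoes sit centred on their clips to about 1 mm.
- **Surroundings:** By eye, the tie bars, cufflink box, collar case, dome and jar are where they were in the first pictures. I did not re-measure them. The watch stand and shoe brush were outside the last crops, and the arm stayed well clear of them while working.
- **Disagreements:** The left ridge peak was higher than the stated 3 to 6 N, with readings noisy by about 1 to 1.5 N. The force fell away 2 to 3 mm before the visible jump on both sides, so I confirmed each click in the pictures. The scene camera read 1.5 to 2.5 mm off the top camera, and I corrected for that.

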